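# Switch on the hot plate

## Robot

A 7-joint arm with a two-finger parallel gripper is mounted at the origin on the work surface. World frame = base frame: x ahead of the robot, y to its left, z up, the work surface at z = 0. Lengths are in m, angles in rad, forces in N, time in s.
With the tool pointing down it reaches from about 0.4 to 0.85 m from the base axis. Payload 10.4 kg.
Tool frame: the origin (TCP) lies on the centre line of the jaws, within the pads' length; the fingertips stand 11 mm ahead of it and the grasp point (between the pads) lies 8 mm behind it (tip_reach is the distance from the TCP to the fingertips, in m); z points along the fingers, y is the line along which they close (so a half turn about z gives the same grasp; the last joint's range is limited). The gripper opens to 85 mm and grips with 20 to 120 N. Pads are 22 mm wide; open, the fingers measure 114 mm over their backs; the gripper's body (76 mm by 85 mm) begins 54 mm behind the grasp point. The pads swing forward as they close: fully open they stand 13 mm farther back than shut.
Start: joints at [1.178, 0.332, -0.065, 1.46, 0.022, 1.35, -0.088], TCP at [0.226, -0.583, 0.242] pointing down, gripper open.
Joint ranges: [-2.6, 2.6], [-0.5, 2.12], [-1.47, 1.34], [0.16, 2.42], [-1.27, 4.41], [0.06, 2.06], [-2.6, 2.6]. Speed limits (rad/s): [2.22, 2.22, 2.79, 2.79, 3.14, 3.14, 3.14].

## Interface

Orientations are given as a unit quaternion [x, y, z, w].
In Python, from workcell import get_obs, camera, hand_in, tip_reach gives the robot as it stands. The module is installed in compiled form; this text tells all that it offers.
- The arm moves only by the tool move_arm, never from a script. Its argument "plan" is a list of rows, each an object with "delta_pos": the shift along the tool's x, y, z in fractions of the full range, 1 being 0.8 m, a list of three; "turn": the turn, a rotation vector about the tool's x, y, z in shares of 4 rad (1.0 is 4 rad), a list of three; "fingers": the closure, from 0 (fully open) to 1 (shut). A call has 1 to 12 rows; each row is the pose to reach, as a shift and turn from the pose commanded when the call began, along the tool's axes at that moment; what a row does not reach only later rows make up. A row lasts 1/8 s, in which the tool goes at most 62.5 mm and 10.7 degrees, less where a joint would pass 70% of its speed; a pose out of reach is approached as far as the arm can. A shift or turn number past 1, either way, is cut back to 1. A call with a gripper value outside its range is refused whole. The fingers move at their own pace and stop on an object; "force" is the grip in N (left out, the last holds). Time passes only in rows, so rows that repeat a pose let the fingers close. It gives the time, the measured TCP pose, the force, the opening and the grip force at its end, in the units of the state.
- get_obs(): the state, without advancing time (a new reading comes with each control period).
- camera(name): name is "scene" or "top" or "wrist"; returns a dict with "color" (420x560x3 uint8, red, green, blue), "range_z" (420x560 float32, m along the optical axis (not along the pixel's ray), 0 where there is no reading), "fx", "fy", "cx", "cy" (pixels), "R" (3x3) and "t" (3): a world point X has camera coordinates R X + t; the wrist camera has in their place "tool_from_camera" (4x4, takes a point from camera to tool coordinates, whose origin is the TCP and whose axes are the flange's). Camera axes: x right, y down, z forward; pixel columns grow to the right and rows downward; lengths in m; the calibration is good to about 2 mm. The wrist camera is an equidistant fisheye: a pixel r from the principal point sees the ray r / f radians off the axis. A picture is of the moment at which its call begins: read the wrist's pose just before it.
- hand_in(): hands the job in; it is judged then, once.
The state is a dict: "clock": time; "joint_pos": joint angles; "joint_velocities": joint speeds; "tau": joint torques, N m; "position": TCP position; "ee_rot": TCP orientation; "ft_force": force on the tool from outside, world axes, zero at the start; "torque": the same for the moment, N m; "grip_width": opening from 0.0 (shut) to 1.0 (fully open); "grasp_force": force on a finger pad.
Only numpy, scipy, OpenCV 4.12 (cv2) and the standard library are available. Lean on these libraries where they do the work, as an engineer would, in place of code of your own. Each camera call takes 0.05 s, during which the arm holds its last target. There are 200 camera calls.

## Task

Switch on the hot plate under the pan: on its control strip press the long bar key (mains) first, then the large round key (heat), and last the square key (keep warm), each gently with the closed fingertips until it stays well down. Leave the small round key up, and leave the pan, water bottle, mug and jar standing where they are; nothing is to be picked up.

Things in the scene. Friction and masses are not known exactly. Their poses are not given: they have to be found in the camera images.
- hotplate: black table-top hot plate, fixed, 300 mm (x) by 280 (y), 60 high; steel heating disc 190 mm across, 4 mm proud, centred at x +45 mm. Origin: centre of its underside, on the table. Its top along the -x edge (robot side) is the control strip: four grey keys in a row along y, 62 mm apart, at x = -113 mm; which key stands in which place varies
- bar_key: long bar key (mains), grey plastic cap 18 mm (x) by 42 mm (y), in a thin dark bezel 2 mm high. Its cap stands 17 mm above the strip when up and 7 mm when fully down. Origin: centre of the key, at the strip's surface (60 mm above the table); z up, x away from the robot-side edge of the hot plate, y along the strip. The frame is fixed: it does not go down with the cap.
- disc_key: large round key (heat), grey plastic cap 32 mm across, in a thin dark bezel 2 mm high. Its cap stands 17 mm above the strip when up and 7 mm when fully down. Origin: centre of the key, at the strip's surface (60 mm above the table); z up, x away from the robot-side edge of the hot plate, y along the strip. The frame is fixed: it does not go down with the cap.
- square_key: square key (keep warm), grey plastic cap 24 by 24 mm, in a thin dark bezel 2 mm high. Its cap stands 17 mm above the strip when up and 7 mm when fully down. Origin: centre of the key, at the strip's surface (60 mm above the table); z up, x away from the robot-side edge of the hot plate, y along the strip. The frame is fixed: it does not go down with the cap.
- dot_key: small round key, not to be pressed, grey plastic cap 16 mm across, in a thin dark bezel 2 mm high. Its cap stands 17 mm above the strip when up and 7 mm when fully down. Origin: centre of the key, at the strip's surface (60 mm above the table); z up, x away from the robot-side edge of the hot plate, y along the strip. The frame is fixed: it does not go down with the cap.
- bar (a joint): travel of the long bar key's cap straight down: 0 m = up (as it starts), 0.010 m = hard stop. It starts to move at about 3 N, needs 4.4 N at 5 mm and 5.9 N at 10 mm, and stays wherever it is left (does not spring back). Counts as down above 0.005 m; pressing hard on the stop (over 25 N) is not gentle
- disc (a joint): travel of the large round key's cap straight down: 0 m = up (as it starts), 0.010 m = hard stop. It starts to move at about 3 N, needs 4.4 N at 5 mm and 5.9 N at 10 mm, and stays wherever it is left (does not spring back). Counts as down above 0.005 m; pressing hard on the stop (over 25 N) is not gentle
- square (a joint): travel of the square key's cap straight down: 0 m = up (as it starts), 0.010 m = hard stop. It starts to move at about 3 N, needs 4.4 N at 5 mm and 5.9 N at 10 mm, and stays wherever it is left (does not spring back). Counts as down above 0.005 m; pressing hard on the stop (over 25 N) is not gentle
- dot (a joint): travel of the small round key's cap straight down: 0 m = up (as it starts), 0.010 m = hard stop. It starts to move at about 3 N, needs 4.4 N at 5 mm and 5.9 N at 10 mm, and stays wherever it is left (does not spring back). Counts as down above 0.005 m; pressing hard on the stop (over 25 N) is not gentle
- pan: small open steel saucepan, loose, 0.7 kg, on the heating disc: 144 mm across the rim, 50 mm high, black handle along its own +x reaching 198 mm from its axis and up to 64 mm above its foot. Origin: centre of its underside
- water: clear water bottle with blue cap, loose, 64 mm across, 200 mm high, standing on the table on the +y side of the hot plate. Origin: centre of its underside
- mug: white mug, loose, 80 mm across, 90 mm high, handle at its own +y, standing on the table on the -y side of the hot plate. Origin: centre of its underside
- jar: amber jar with steel cap, loose, 70 mm across, 100 mm high, on the table behind the mug. Origin: centre of its underside
There are look-alikes about, which are no part of the job. Of the things that look like the water, the smaller one is meant. Leave any black look-alike of the mug alone.

How it is judged:
By the outcome, as a careful person would: the job done as asked, in the order asked, and still so for the second after the job is handed in, with the robot touching nothing.
It also fails if it takes over 42 s, if anything falls off the work surface, if the arm or the gripper's body presses on something with over 40 N, if the wrist force passes 120 N, or if a joint passes its speed limit or range.

## Working session

There is one attempt and no reset: what is moved stays moved. The work goes in short steps, Python scripts to look and compute and a tool call to move; the robot and the scene stay as the last step left them, time stands still between calls to the robot, and variables do not carry over. Pictures are saved under pics/ and viewed, at most 10 in all, crops included, and the job is handed in when it is done.

Besides the shell and the picture viewer there is one more tool, called after "Request:" by a JSON object that holds its "op" and its "data". move_arm: Moves the arm, as the interface text tells. Its arguments: {"type":"object","properties":{"plan":{"type":"array","items":{"type":"object","properties":{"delta_pos":{"type":"array","items":{"type":"number"}},"turn":{"type":"array","items":{"type":"number"}},"fingers":{"type":"number"}}}},"force":{"type":"number"}},"required":["plan"]}

```bash
mkdir -p pics
python3 - <<'E'
from workcell import *
import cv2,pickle,numpy as np
o=get_obs();print({k:np.round(v,3) for k,v in o.items()},tip_reach() if callable(tip_reach) else tip_reach)
for n in ("top","scene"):
    c=camera(n);pickle.dump(c,open(n+'.pkl','wb'));cv2.imwrite(f'pics/{n}1.png',c['color'][:,:,::-1])
E
```

```text
{'clock': np.float64(0.0), 'joint_pos': array([ 1.178,  0.333, -0.065,  1.461,  0.022,  1.35 , -0.089]), 'joint_velocities': array([ 0.   , -0.001,  0.002, -0.   ,  0.   ,  0.   ,  0.001]), 'tau': array([-1.0000e-03, -6.2545e+01,  4.8000e-02, -3.9161e+01,  1.6000e-02,
        1.0000e-02,  0.0000e+00]), 'position': array([ 0.226, -0.582,  0.242]), 'ee_rot': array([ 0.983,  0.184, -0.   , -0.001]), 'ft_force': array([ 0.066, -0.022, -0.987]), 'torque': array([-0.009, -0.012, -0.008]), 'grasp_force': np.float64(0.0), 'grip_width': np.float64(1.002)} 0.011
```

View pics/top1.png

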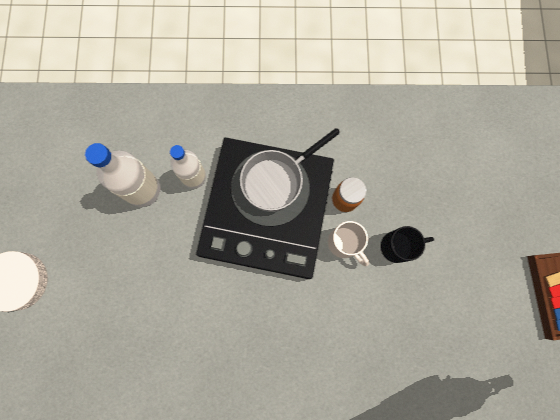

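View pics/scene1.png

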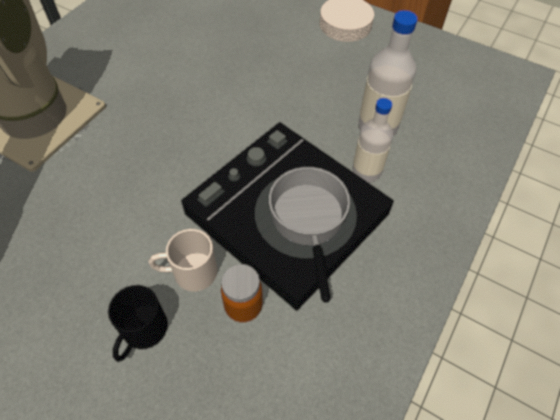

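Top view: the keys run left to right as square (218,243), large round (244,249), small round (270,254) and bar (296,259). The possible mix-ups are the two round keys, by size, and the square and bar, by length. The big bottle (125,180) and the black mug (405,243) are look-alikes to leave alone. Next I'll check in a close crop and measure.

Run:
```python
import cv2,pickle,numpy as np
for n,pts in (("top",[(218,243),(244,249),(270,254),(296,259),(225,139),(332,157),(311,277),(198,256)]),("scene",[(278,138),(256,155),(234,173),(210,192)])):
    c=pickle.load(open(n+'.pkl','rb'));R,t=c['R'],c['t']
    for u,v in pts:
        z=np.median(c['range_z'][v-1:v+2,u-1:u+2]);p=np.array([(u-c['cx'])/c['fx'],(v-c['cy'])/c['fy'],1])*z
        X=R.T@(p-t); d=R.T@(p/z); o=-R.T@t; Y=o+d*(0.077-o[2])/d[2]
        print(n,u,v,X.round(4),'at z.077',Y[:2].round(4))
c=pickle.load(open('top.pkl','rb'))
cv2.imwrite('pics/crop1.png',cv2.resize(c['color'][225:285,190:322,::-1],None,fx=6,fy=6,interpolation=cv2.INTER_CUBIC))
```

```text
top 218 243 [0.5375 0.1827 0.0761] at z.077 [0.5374 0.1826]
top 244 249 [0.5236 0.1224 0.0765] at z.077 [0.5236 0.1224]
top 270 254 [0.5121 0.0624 0.077 ] at z.077 [0.5121 0.0624]
top 296 259 [0.5006 0.0026 0.0776] at z.077 [0.5006 0.0026]
top 225 139 [0.7979 0.174  0.0593] at z.077 [0.7911 0.172 ]
top 332 157 [ 0.7716 -0.1001  0.0008] at z.077 [ 0.746  -0.0875]
top 311 277 [ 0.4602 -0.0332  0.0579] at z.077 [ 0.4597 -0.0312]
top 198 256 [0.5109 0.2354 0.0334] at z.077 [0.5075 0.2277]
scene 278 138 [0.5414 0.1806 0.0763] at z.077 [0.5417 0.1801]
scene 256 155 [0.5275 0.12   0.0761] at z.077 [0.5279 0.1194]
scene 234 173 [0.5159 0.06   0.0765] at z.077 [0.5161 0.0597]
scene 210 192 [ 0.5031 -0.0009  0.077 ] at z.077 [ 0.5031 -0.0009]
```

View pics/crop1.png

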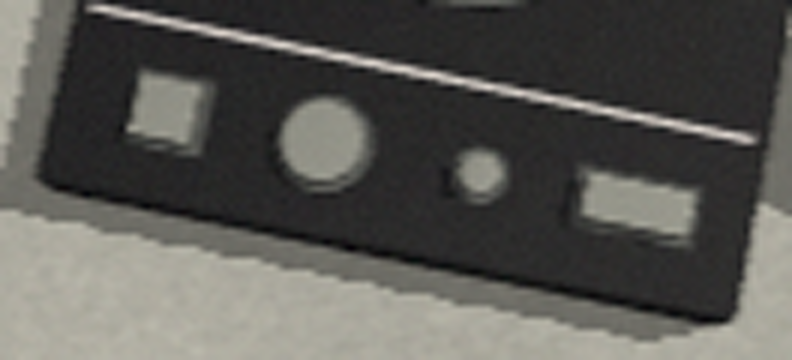

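The crop shows the square key at (217.5,243), the large round at (244,248), the small round at (270,254) and the bar at (296,259). Cap heights come out at 0.076–0.077 (expected 0.077) and the spacing at about 61.5 mm (expected 62), so the measurements agree. Averaging both cameras gives bar (0.502, 0.001), disc (0.526, 0.121) and square (0.540, 0.181). I'll move above the bar key, fingers shut and aligned with the strip.

The manual's scale: shifts go in shares of 0.8 m and turns go in shares of 4 rad. Converting my numbers, 0.468 m / 0.8 = 0.585, -0.443 m / 0.8 = -0.5538, 0.576 rad / 4 = 0.144.

Request:
{"op": "move_arm", "data": {"plan": [{"delta_pos": [0.2925, -0.2775, 0], "turn": [0, 0, 0.075], "fingers": 1}, {"delta_pos": [0.2925, -0.2775, 0], "turn": [0, 0, 0.075], "fingers": 1}, {"delta_pos": [0.2925, -0.2775, 0], "turn": [0, 0, 0.075], "fingers": 1}, {"delta_pos": [0.2925, -0.2775, 0], "turn": [0, 0, 0.075], "fingers": 1}, {"delta_pos": [0.2925, -0.2775, 0], "turn": [0, 0, 0.075], "fingers": 1}, {"delta_pos": [0.585, -0.5538, 0.1125], "turn": [0, 0, 0.144], "fingers": 1}, {"delta_pos": [0.585, -0.5538, 0.1125], "turn": [0, 0, 0.144], "fingers": 1}, {"delta_pos": [0.585, -0.5538, 0.1125], "turn": [0, 0, 0.144], "fingers": 1}, {"delta_pos": [0.585, -0.5538, 0.1125], "turn": [0, 0, 0.144], "fingers": 1}, {"delta_pos": [0.585, -0.5538, 0.1125], "turn": [0, 0, 0.144], "fingers": 1}, {"delta_pos": [0.585, -0.5538, 0.1125], "turn": [0, 0, 0.144], "fingers": 1}, {"delta_pos": [0.585, -0.5538, 0.1125], "turn": [0, 0, 0.144], "fingers": 1}], "force": 30}}

```text
clock: 1.6
position: [0.5021, 0.0027, 0.1513]
ee_rot: [0.995, -0.1, -0.001, -0.001]
ft_force: [0.4, -0.2, 1.0]
grip_width: 0.002
grasp_force: 0.0
```

Request:
{"op": "move_arm", "data": {"plan": [{"delta_pos": [0, 0.0013, 0.05], "turn": [0, 0, 0], "fingers": 1}, {"delta_pos": [0, 0.0013, 0.07], "turn": [0, 0, 0], "fingers": 1}, {"delta_pos": [0, 0.0013, 0.0725], "turn": [0, 0, 0], "fingers": 1}, {"delta_pos": [0, 0.0013, 0.0725], "turn": [0, 0, 0], "fingers": 1}]}}

```text
clock: 2.1
position: [0.5024, -0.0018, 0.0952]
ee_rot: [0.995, -0.103, 0.001, 0.0]
ft_force: [0.2, 0.2, 0.5]
grip_width: -0.0
grasp_force: 0.0
```

Run:
```python
from workcell import *
import cv2,numpy as np
c=camera("scene");a=cv2.resize(c['color'][90:230,160:310,::-1],None,fx=3.5,fy=3.5,interpolation=cv2.INTER_CUBIC)
cv2.imwrite('pics/a2.png',a);print(get_obs()['position'])
```

```text
[ 0.50263668 -0.00173684  0.09543109]
```

View pics/a2.png

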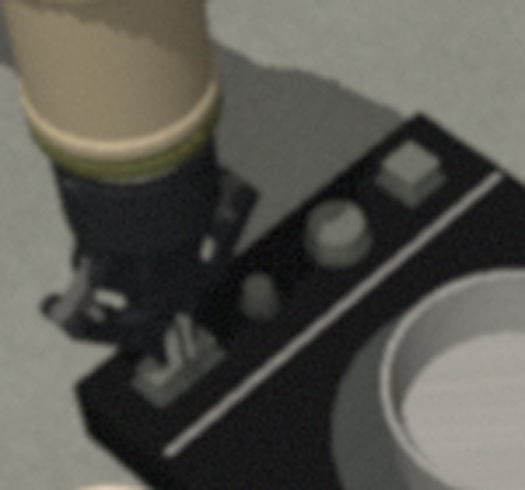

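The closed fingertips (185,360 in the crop) stand over the bar key's cap (180,370). The other keys are clear, so I'll press in small steps.

To row units: 0.012 m / 0.8 = 0.015, 0.011 m / 0.8 = 0.0138.

Request:
{"op": "move_arm", "data": {"plan": [{"delta_pos": [0, 0, 0.005], "turn": [0, 0, 0], "fingers": 1}, {"delta_pos": [0, 0, 0.0088], "turn": [0, 0, 0], "fingers": 1}, {"delta_pos": [0, 0, 0.0113], "turn": [0, 0, 0], "fingers": 1}, {"delta_pos": [0, 0, 0.0138], "turn": [0, 0, 0], "fingers": 1}, {"delta_pos": [0, 0, 0.015], "turn": [0, 0, 0], "fingers": 1}, {"delta_pos": [0, 0, 0.015], "turn": [0, 0, 0], "fingers": 1}]}}

```text
clock: 2.9
position: [0.5022, -0.0016, 0.0823]
ee_rot: [0.995, -0.103, 0.0, 0.0]
ft_force: [0.4, -0.1, 3.1]
grip_width: -0.003
grasp_force: 1.0
```

To row units: 0.003 m / 0.8 = 0.0038, 0.002 m / 0.8 = 0.0025.

Request:
{"op": "move_arm", "data": {"plan": [{"delta_pos": [0, 0, 0.0013], "turn": [0, 0, 0], "fingers": 1}, {"delta_pos": [0, 0, 0.0025], "turn": [0, 0, 0], "fingers": 1}, {"delta_pos": [0, 0, 0.0038], "turn": [0, 0, 0], "fingers": 1}, {"delta_pos": [0, 0, 0.0038], "turn": [0, 0, 0], "fingers": 1}]}}

```text
clock: 3.4
position: [0.5022, -0.0016, 0.0793]
ee_rot: [0.995, -0.103, 0.0, 0.0]
ft_force: [1.7, -1.9, 3.9]
grip_width: -0.001
grasp_force: 1.7
```

To row units: 0.001 m / 0.8 = 0.0013, 0.0005 m / 0.8 = 0.0006.

Request:
{"op": "move_arm", "data": {"plan": [{"delta_pos": [0, 0, 0.0006], "turn": [0, 0, 0], "fingers": 1}, {"delta_pos": [0, 0, 0.0013], "turn": [0, 0, 0], "fingers": 1}, {"delta_pos": [0, 0, 0.0013], "turn": [0, 0, 0], "fingers": 1}]}}

```text
clock: 3.78
position: [0.5022, -0.0016, 0.0784]
ee_rot: [0.995, -0.103, 0.0, 0.0]
ft_force: [1.7, -1.9, 4.7]
grip_width: -0.003
grasp_force: 2.4
```

To row units: -0.125 m / 0.8 = -0.1563, -0.06 m / 0.8 = -0.075.

Request:
{"op": "move_arm", "data": {"plan": [{"delta_pos": [0, 0, -0.0375], "turn": [0, 0, 0], "fingers": 1}, {"delta_pos": [-0.0019, 0, -0.075], "turn": [0, 0, 0], "fingers": 1}, {"delta_pos": [-0.0019, -0.075, -0.075], "turn": [0, 0, 0], "fingers": 1}, {"delta_pos": [-0.0019, -0.1563, -0.075], "turn": [0, 0, 0], "fingers": 1}, {"delta_pos": [-0.0019, -0.1563, -0.075], "turn": [0, 0, 0], "fingers": 1}, {"delta_pos": [-0.0019, -0.1563, -0.075], "turn": [0, 0, 0], "fingers": 1}]}}

```text
clock: 4.53
position: [0.5254, 0.1212, 0.1375]
ee_rot: [0.995, -0.102, -0.001, 0.0]
ft_force: [-0.3, -1.3, 0.2]
grip_width: 0.005
grasp_force: 0.0
```

```bash
cat > look.py <<'E'
from workcell import *
import cv2,sys,numpy as np
K={'square':(.540,.181),'disc':(.526,.121),'dot':(.514,.061),'bar':(.502,.001)}
print(get_obs()['position'])
for n in ('scene','top'):
    c=camera(n);z=c['range_z'];v,u=np.mgrid[:420,:560]
    P=np.stack([(u-c['cx'])/c['fx']*z,(v-c['cy'])/c['fy']*z,z],-1);X=(P-c['t'])@c['R']
    for k,(x,y) in K.items():
        m=(np.hypot(X[...,0]-x,X[...,1]-y)<.007)&(z>0)
        print(n,k,m.sum(),np.percentile(X[m][:,2],[10,50,90]).round(4) if m.any() else '')
    if n=='scene': cv2.imwrite(sys.argv[1],cv2.resize(c['color'][90:230,160:310,::-1],None,fx=3.5,fy=3.5,interpolation=cv2.INTER_CUBIC))
E
python3 look.py pics/a3.png
```

```text
[0.52535811 0.12118426 0.13749834]
scene square 32 [0.0743 0.0763 0.0792]
scene disc 30 [0.0737 0.0758 0.078 ]
scene dot 202 [0.0677 0.2194 0.4428]
scene bar 44 [0.0629 0.0656 0.0677]
top square 18 [0.4961 0.501  0.5057]
top disc 102 [0.5137 0.5151 0.5161]
top dot 58 [0.5333 0.5347 0.5359]
top bar 29 [0.0647 0.0671 0.0683]
```

By depth the bar cap is now at 0.066–0.067, so it is fully down. The disc is next, with the tool centred over it.

To row units: 0.059 m / 0.8 = 0.0738, 0.058 m / 0.8 = 0.0725.

Request:
{"op": "move_arm", "data": {"plan": [{"delta_pos": [0, 0, 0.0313], "turn": [0, 0, 0], "fingers": 1}, {"delta_pos": [0, 0, 0.0525], "turn": [0, 0, 0], "fingers": 1}, {"delta_pos": [0, 0, 0.0575], "turn": [0, 0, 0], "fingers": 1}, {"delta_pos": [0, 0, 0.0613], "turn": [0, 0, 0], "fingers": 1}, {"delta_pos": [0, 0, 0.0638], "turn": [0, 0, 0], "fingers": 1}, {"delta_pos": [0, 0, 0.0663], "turn": [0, 0, 0], "fingers": 1}, {"delta_pos": [0, 0, 0.0688], "turn": [0, 0, 0], "fingers": 1}, {"delta_pos": [0, 0, 0.0713], "turn": [0, 0, 0], "fingers": 1}, {"delta_pos": [0, 0, 0.0725], "turn": [0, 0, 0], "fingers": 1}, {"delta_pos": [0, 0, 0.0738], "turn": [0, 0, 0], "fingers": 1}, {"delta_pos": [0, 0, 0.0738], "turn": [0, 0, 0], "fingers": 1}]}}

```text
clock: 6.0
position: [0.5264, 0.1211, 0.0794]
ee_rot: [0.995, -0.103, 0.0, -0.0]
ft_force: [1.2, -0.1, 3.0]
grip_width: 0.0
grasp_force: 1.7
```

To row units: 0.001 m / 0.8 = 0.0013, 0.0005 m / 0.8 = 0.0006.

Request:
{"op": "move_arm", "data": {"plan": [{"delta_pos": [0, 0, 0.0006], "turn": [0, 0, 0], "fingers": 1}, {"delta_pos": [0, 0, 0.0013], "turn": [0, 0, 0], "fingers": 1}, {"delta_pos": [0, 0, 0.0013], "turn": [0, 0, 0], "fingers": 1}]}}

```text
clock: 6.38
position: [0.5264, 0.1211, 0.0785]
ee_rot: [0.995, -0.103, 0.0, -0.0]
ft_force: [1.2, -1.3, 5.4]
grip_width: -0.001
grasp_force: 2.4
```

To row units: -0.0615 m / 0.8 = -0.0769, 0.001 m / 0.8 = 0.0013.

Request:
{"op": "move_arm", "data": {"plan": [{"delta_pos": [0, 0, -0.0375], "turn": [0, 0, 0], "fingers": 1}, {"delta_pos": [0, 0, -0.075], "turn": [0, 0, 0], "fingers": 1}, {"delta_pos": [0.0013, -0.0769, -0.075], "turn": [0, 0, 0], "fingers": 1}, {"delta_pos": [0.0013, -0.0769, -0.075], "turn": [0, 0, 0], "fingers": 1}, {"delta_pos": [0.0013, -0.0769, -0.075], "turn": [0, 0, 0], "fingers": 1}]}}

```text
clock: 7.0
position: [0.5391, 0.1811, 0.1375]
ee_rot: [0.995, -0.103, -0.001, 0.0]
ft_force: [0.3, -0.8, -0.3]
grip_width: 0.004
grasp_force: 0.0
```

```bash
python3 look.py pics/a4.png
```

```text
[0.53906265 0.18107852 0.13753156]
scene square 33 [0.0737 0.0753 0.0771]
scene disc 76 [0.0653 0.2149 0.2201]
scene dot 66 [0.0606 0.0718 0.0765]
scene bar 39 [0.0647 0.0666 0.0676]
top square 100 [0.5141 0.515  0.5161]
top disc 110 [0.5325 0.5337 0.5348]
top dot 28 [0.0621 0.0766 0.0783]
top bar 30 [0.0652 0.0673 0.0695]
```

To row units: 0.06 m / 0.8 = 0.075, 0.059 m / 0.8 = 0.0738.

Request:
{"op": "move_arm", "data": {"plan": [{"delta_pos": [0, 0, 0.0313], "turn": [0, 0, 0], "fingers": 1}, {"delta_pos": [0, 0, 0.0525], "turn": [0, 0, 0], "fingers": 1}, {"delta_pos": [0, 0, 0.0575], "turn": [0, 0, 0], "fingers": 1}, {"delta_pos": [0, 0, 0.0613], "turn": [0, 0, 0], "fingers": 1}, {"delta_pos": [0, 0, 0.0638], "turn": [0, 0, 0], "fingers": 1}, {"delta_pos": [0, 0, 0.0663], "turn": [0, 0, 0], "fingers": 1}, {"delta_pos": [0, 0, 0.0688], "turn": [0, 0, 0], "fingers": 1}, {"delta_pos": [0, 0, 0.0713], "turn": [0, 0, 0], "fingers": 1}, {"delta_pos": [0, 0, 0.0725], "turn": [0, 0, 0], "fingers": 1}, {"delta_pos": [0, 0, 0.0738], "turn": [0, 0, 0], "fingers": 1}, {"delta_pos": [0, 0, 0.075], "turn": [0, 0, 0], "fingers": 1}, {"delta_pos": [0, 0, 0.075], "turn": [0, 0, 0], "fingers": 1}]}}

```text
clock: 8.6
position: [0.54, 0.1811, 0.0784]
ee_rot: [0.995, -0.103, 0.0, -0.0]
ft_force: [0.2, -0.6, 3.9]
grip_width: -0.003
grasp_force: 2.0
```

To row units: -0.24 m / 0.8 = -0.3, -0.2 m / 0.8 = -0.25.

Request:
{"op": "move_arm", "data": {"plan": [{"delta_pos": [0, 0, -0.0375], "turn": [0, 0, 0], "fingers": 1}, {"delta_pos": [0, 0, -0.1], "turn": [0, 0, 0], "fingers": 1}, {"delta_pos": [0, 0, -0.175], "turn": [0, 0, 0], "fingers": 1}, {"delta_pos": [0, 0, -0.25], "turn": [0, 0, 0], "fingers": 1}, {"delta_pos": [-0.075, 0, -0.3], "turn": [0, 0, 0], "fingers": 1}, {"delta_pos": [-0.125, 0, -0.3], "turn": [0, 0, 0], "fingers": 1}, {"delta_pos": [-0.125, 0, -0.3], "turn": [0, 0, 0], "fingers": 1}, {"delta_pos": [-0.125, 0, -0.3], "turn": [0, 0, 0], "fingers": 1}]}}

```text
clock: 9.6
position: [0.442, 0.2011, 0.318]
ee_rot: [0.995, -0.103, 0.0, 0.0]
ft_force: [0.2, -0.1, 0.2]
grip_width: -0.004
grasp_force: 0.0
```

```bash
python3 look.py pics/a5.png
```

```text
[0.4420108  0.20105946 0.31797792]
scene square 25 [0.0649 0.0667 0.0681]
scene disc 31 [0.0641 0.0666 0.0681]
scene dot 67 [0.0609 0.0734 0.0771]
scene bar 38 [0.0638 0.0659 0.0677]
top square 28 [0.0646 0.0677 0.0692]
top disc 27 [0.0652 0.067  0.0688]
top dot 29 [0.0625 0.075  0.0785]
top bar 29 [0.0648 0.0665 0.0682]
```

View pics/a5.png

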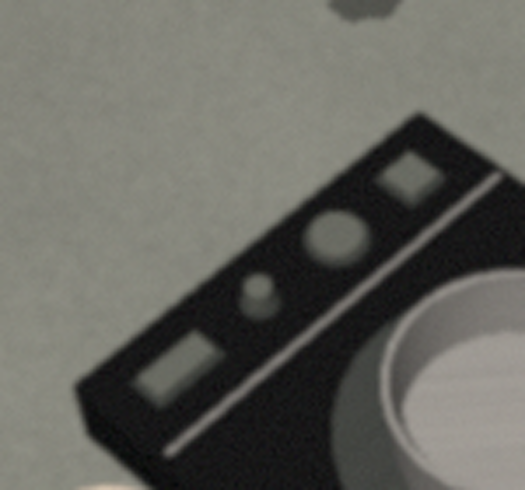

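The bar (178,370), large round (337,238) and square (410,178) keys are down, with caps at about 0.067. The small round key (258,290) is still up, the pan hasn't moved, and the robot is clear.

```bash
python3 -c "
from workcell import *
print(hand_in())"
```

```text
the job is handed in; nothing more can be done
None
```

The bar, large round and square keys were pressed in that order and stayed fully down; the small round key is still up, nothing else was touched, and the job was handed in at about 10 s on the robot's clock.

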